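# Clamp the toy-car blank in the twin drilling jig

## Robot

A 7-joint arm with a two-finger parallel gripper is mounted at the origin on the work surface. World frame = base frame: x ahead of the robot, y to its left, z up, the work surface at z = 0. Lengths are in m, angles in rad, forces in N, time in s.
With the tool pointing down it reaches from about 0.35 to 0.9 m from the base axis. Payload 8.1 kg.
Tool frame: the origin (TCP) lies at the centre of the arm's flange, where the gripper is bolted on; the fingertips stand 178 mm ahead of it and the grasp point (between the pads) lies 159 mm ahead of it; z points along the fingers, y is the line along which they close (so a half turn about z gives the same grasp; the last joint's range is limited). The gripper opens to 92 mm and grips with 3 to 60 N. Pads are 19 mm wide; open, the fingers measure 130 mm over their backs; the gripper's body (75 mm by 190 mm) begins 47 mm behind the grasp point.
Start: joints at [1.012, 0.434, 0.025, 1.573, -0.012, 1.134, -0.075], TCP at [0.275, -0.561, 0.405] pointing down, gripper open.
Joint ranges: [-2.62, 2.62], [-0.44, 2.09], [-1.27, 1.32], [0.08, 2.57], [-1.32, 4.46], [0.12, 2], [-2.74, 2.74]. Speed limits (rad/s): [2.22, 2.22, 3.01, 3.01, 3.14, 3.14, 3.14].

## Interface

Orientations are given as a rotation vector (axis times angle).
In Python, from cell import arm gives the robot as it stands. The module is installed in compiled form; this text tells all that it offers.
- The arm moves only by the shell command python3 -m inch 'ROWS' [FORCE]. ROWS is text: rows parted by semicolons, each of 5 numbers parted by spaces: the shift along the tool's x, y, z in m, then the turn about the tool's z in rad, then the finger opening in m, from 0 to 0.0918. In form: x y z roll fingers; .... A call has 1 to 5 rows; each row is the pose to reach, as a shift and turn from the pose commanded when the call began, along the tool's axes at that moment; what a row does not reach only later rows make up. A row lasts 1/10 s, in which the tool goes at most 50 mm and 8.59 degrees, less where a joint would pass 70% of its speed; a pose out of reach is approached as far as the arm can. A call with a gripper value outside its range is refused whole. The fingers move at their own pace and stop on an object; FORCE is the grip in N (left out, the last holds). Time passes only in rows, so rows that repeat a pose let the fingers close. It gives the time, the measured TCP pose, the force, the opening and the grip force at its end, in the units of the state.
- arm.observe(): the state, without advancing time (a new reading comes with each control period).
- arm.get_image(name): name is "scene" or "top"; returns the picture (420x560x3 uint8, red, green, blue); there is no depth.
- arm.get_calibration(name): a dict with "intrinsics" (3x3 intrinsics, pixels), "distortion" ([k1, k2, p1, p2, k3] as OpenCV has them; the pictures are not rectified), "pose" (4x4, takes a point from camera to world coordinates). Camera axes: x right, y up, looking along -z (the intrinsics and any distortion apply to the point x, -y, -z); pixel columns grow to the right and rows downward; lengths in m; the calibration is good to about 2 mm. A picture is of the moment at which its call begins. get_calibration takes no time and is no camera call.
- arm.sign_off(): hands the job in; it is judged then, once.
Trained networks look in the newest picture that a camera, given by its name, has taken for a name from the list of things; names that differ only in an ending like _2 or _b are one class to them, and where a whole thing is asked for, a point or a joint stands for the part that bears it (a point fixed in the world has none). Each returns a list of dicts, best first, with "conf" (0 to 1); they miss things now and then, are a little off and sometimes report something else, mostly with a low value. They report only what shows in the picture. A call takes as long as a camera call. They do not tell look-alikes from the thing itself.
- arm.look_for(camera, query): "point" ([row, column] in pixels, amid what is visible of it).
- arm.silhouettes(camera, query): "region" (420x560 bool, what is visible of it) and "point" ([row, column] in pixels, amid what is visible of it).
- arm.place_of(camera, query): "point" ([row, column] in pixels: a listed point, or the origin of a listed thing).
The state is a dict: "clock": time; "joints": joint angles; "dq": joint speeds; "joint_efforts": joint torques, N m; "position": TCP position; "ee_rot": TCP orientation; "force": force on the tool from outside, world axes, zero at the start; "ft_torque": the same for the moment, N m; "width": opening from 0.0 (shut) to 1.0 (fully open); "gripper_force": force on a finger pad.
Only numpy, scipy, OpenCV 4.12 (cv2) and the standard library are available. Lean on these libraries where they do the work, as an engineer would, in place of code of your own. Each camera call takes 0.05 s, during which the arm holds its last target. There are 200 camera calls.

## Task

Get the stepped wooden toy-car blank ready for drilling: push it along its lane of the jig until its low nose is fully home against the end stop, then flip over the handle of the toggle clamp beside that same lane, past centre, so that the clamp snaps shut and its pad holds the blank down. Only push, never lift the blank, and leave the plain offcut in the other lane, that lane's clamp (open) and everything else on the bench alone.

Things in the scene. Friction and masses are not known exactly. Their poses are not given: they have to be found in the camera images.
- jig: Fixed dark plywood jig, 210 x 290 mm, 15 mm thick, two lanes along its x. Origin on the bench top; x points to the end stop (away from the robot), y left, z up. Lane floors z 0.015, lanes 54 mm wide, centred at y +0.040 (left) and -0.040 (right); fences up to z 0.025, x -0.090 to 0.055. A clamp's steel bracket stands outside each lane: x 0.008 to 0.052, |y| 0.081 to 0.131, up to z 0.093.
- stop (a point): Upper edge of the face of the wooden end stop that closes both lanes: jig x 0.055, y 0, z 0.040. The stop is 20 mm thick, 158 mm long.
- blank: Loose light-wood toy-car blank, 110 x 50 mm: a 30 mm high body whose rear 45 mm are 45 mm high. Origin at the centre of its underside; x points to the low nose, z up; the flat rear face is at x -0.055. It lies in one of the two lanes, either one, nose towards the stop, 25 to 55 mm short of it; fully home its origin is at jig x 0. About 0.12 kg, slides at under 3 N.
- offcut: Loose plain light-wood offcut, 60 x 50 x 30 mm, in the other lane; origin at the centre of its underside. Leave it.
- left_handle (a joint): Handle of the left toggle clamp, rad: 0 = open, leaning 0.60 outwards (to the left); grows as its grip goes to the jig's middle; upright at 0.60; 1.05 = shut, leaning inwards. Over-centre spring: before about 0.5 it springs back open, beyond it snaps shut by itself. Needs about 3 N at the grip at first, then less. Hinge along jig x, at jig x 0.030, y +0.108, z 0.086.
- left_grip (a point): Top end of the left clamp's handle, 105 mm from the hinge. The handle is straight: its upper 71 mm a round black rubber grip 22 mm thick, below that a flat steel stem. Open, this point is at jig x 0.030, y +0.167, z 0.173.
- left_arm: The left clamp's steel hold-down arm, 76 x 20 mm, with an 18 mm round black rubber pad near its end. Origin on its pivot, jig x 0.030, y +0.100, z 0.075. Geared to the handle: open it stands nearly upright (top z 0.145), shut it lies level over its lane, the pad, 60 mm inwards of the pivot, pressing down with a few newtons on a piece 30 mm high.
- right_handle (a joint): Handle of the right toggle clamp, rad: 0 = open, leaning 0.60 outwards (to the right); grows as its grip goes to the jig's middle; upright at 0.60; 1.05 = shut, leaning inwards. Over-centre spring: before about 0.5 it springs back open, beyond it snaps shut by itself. Needs about 3 N at the grip at first, then less. Hinge along jig x, at jig x 0.030, y -0.108, z 0.086.
- right_grip (a point): Top end of the right clamp's handle, 105 mm from the hinge. The handle is straight: its upper 71 mm a round black rubber grip 22 mm thick, below that a flat steel stem. Open, this point is at jig x 0.030, y -0.167, z 0.173.
- right_arm: The right clamp's steel hold-down arm, 76 x 20 mm, with an 18 mm round black rubber pad near its end. Origin on its pivot, jig x 0.030, y -0.100, z 0.075. Geared to the handle: open it stands nearly upright (top z 0.145), shut it lies level over its lane, the pad, 60 mm inwards of the pivot, pressing down with a few newtons on a piece 30 mm high.
- figurine: Bystander: printed blue figurine, 52 mm across, 90 mm high; origin at the centre of its underside.
- glue: Bystander: white glue bottle, 48 mm across, 120 mm high; origin at the centre of its underside.
- screwdriver: Bystander: screwdriver lying flat, along its x axis, origin under its middle.
- tape: Bystander: roll of paper tape lying flat, 90 mm across, 24 mm high; origin at the centre of its underside.
- bracket: Bystander: printed black bracket, 70 x 30 x 55 mm; origin at the centre of its underside.
- wheel: Bystander: black toy wheel lying flat on the jig's left margin, 32 mm across, 10 mm thick; origin at the centre of its underside.
- mug: Bystander: white mug, 76 mm across and 90 mm high, handle at its +y side; origin at the centre of its underside.
Things that resemble listed ones, but are neither listed nor needed, are in the scene too. Leave any pink, purple or turquoise look-alike of the blank alone.

How it is judged:
By the outcome, as a careful person would: the job done as asked, in the order asked, and still so for the second after the job is handed in, with the robot touching nothing.
It also fails if it takes over 42 s, if anything falls off the work surface, if the arm or the gripper's body presses on something with over 40 N, if the wrist force passes 120 N, or if a joint passes its speed limit or range.

## Working session

There is one attempt and no reset: what is moved stays moved. The work goes in short steps, Python scripts to look and compute and a shell command to move; the robot and the scene stay as the last step left them, time stands still between calls to the robot, and variables do not carry over. Pictures are saved under pics/ and viewed, at most 10 in all, crops included, and the job is handed in when it is done.

```bash
mkdir -p pics; cat > h.py <<'E'
import numpy as np,cv2
from cell import arm
def ray(cam,pt):
    c=arm.get_calibration(cam);K=np.array(c["intrinsics"],float);D=np.array(c["distortion"],float);P=np.array(c["pose"])
    u=cv2.undistortPoints(np.array([[[pt[1],pt[0]]]],float),K,D)[0,0]
    d=P[:3,:3]@np.array([u[0],-u[1],-1]);return P[:3,3],d
def onz(cam,pt,z):
    o,d=ray(cam,pt);return o+d*(z-o[2])/d[2]
def proj(cam,X):
    c=arm.get_calibration(cam);K=np.array(c["intrinsics"],float);D=np.array(c["distortion"],float);P=np.array(c["pose"])
    p=(np.atleast_2d(X)-P[:3,3])@P[:3,:3];p=p*[1,-1,-1]
    return cv2.projectPoints(p.reshape(-1,1,3),np.zeros(3),np.zeros(3),K,D)[0][:,0][:,::-1]
def tri(pts):
    A=np.zeros((3,3));b=np.zeros(3)
    for cam,p in pts:
        o,d=ray(cam,p);d=d/np.linalg.norm(d);M=np.eye(3)-np.outer(d,d);A+=M;b+=M@o
    return np.linalg.solve(A,b)
E
python3 - <<'E'
from h import *
np.set_printoptions(precision=3,suppress=True)
for c in("scene","top"):
    cv2.imwrite(f"pics/{c}0.png",arm.get_image(c)[:,:,::-1])
    print(c,np.array(arm.get_calibration(c)["pose"])[:3])
    for q in("jig","stop","blank","offcut","left_grip","right_grip","left_arm","right_arm","wheel"):
        print(q,[(np.round(r["point"],1).tolist(),round(r["conf"],2)) for r in arm.place_of(c,q)[:4]])
print({k:np.round(v,3).tolist() for k,v in arm.observe().items()})
E
```

```text
scene [[ 0.396 -0.795  0.46   0.97 ]
 [ 0.918  0.347 -0.191 -0.211]
 [-0.008  0.498  0.867  1.08 ]]
jig [([263.4, 293.4], 0.8), ([224.6, 426.4], 0.75)]
stop [([274.5, 303.3], 0.65)]
blank [([267.0, 196.1], 0.87), ([206.2, 214.6], 0.73), ([176.8, 296.9], 0.71), ([259.2, 270.2], 0.67)]
offcut [([238.1, 296.7], 0.67)]
left_grip [([213.4, 361.0], 0.83)]
right_grip [([275.1, 234.7], 0.49)]
left_arm [([244.8, 336.5], 0.73), ([227.7, 320.6], 0.71), ([214.9, 362.5], 0.48)]
right_arm [([280.2, 266.6], 0.43)]
wheel [([228.7, 321.1], 0.43)]
top [[ 0.007  0.992 -0.124  0.321]
 [-1.     0.007  0.006 -0.007]
 [ 0.007  0.124  0.992  1.314]]
jig [([186.0, 277.9], 0.96)]
stop [([196.1, 287.6], 0.41)]
blank [([218.5, 362.9], 0.89), ([272.4, 230.1], 0.86), ([197.0, 292.9], 0.73), ([272.6, 325.5], 0.69)]
offcut [([167.8, 316.4], 0.69), ([204.8, 262.5], 0.57)]
left_grip [([163.7, 207.5], 0.51), ([159.6, 277.2], 0.51), ([172.6, 422.0], 0.25)]
right_grip [([157.1, 344.5], 0.53)]
left_arm [([170.8, 240.2], 0.48)]
right_arm [([170.1, 316.3], 0.51), ([196.6, 289.6], 0.17)]
wheel [([204.1, 234.4], 0.46)]
{'clock': 1.0, 'joints': [1.012, 0.434, 0.025, 1.573, -0.012, 1.134, -0.075], 'dq': [-0.0, -0.001, -0.0, 0.0, 0.0, -0.0, -0.002], 'joint_efforts': [-0.001, -66.767, 0.984, -31.481, -0.061, 0.033, 0.0], 'position': [0.275, -0.561, 0.405], 'ee_rot': [3.06, 0.71, 0.0], 'force': [-0.263, -0.292, -0.164], 'ft_torque': [0.016, -0.054, -0.02], 'gripper_force': 0.0, 'width': 1.001}
```

```bash
python3 - <<'E'
import cv2
a=cv2.imread("pics/top0.png");b=cv2.imread("pics/scene0.png")
cv2.imwrite("pics/top0c.png",cv2.resize(a[110:310,170:430],None,fx=3,fy=3)[:600,:780])
cv2.imwrite("pics/scene0c.png",cv2.resize(b[140:340,160:420],None,fx=3,fy=3)[:600,:780])
E
```

```text
(no output)
```

View pics/top0c.png

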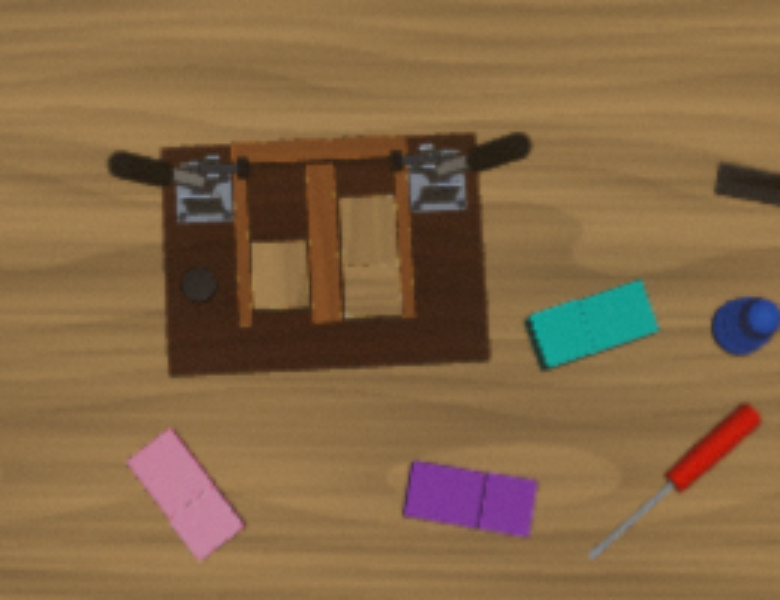

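View pics/scene0c.png

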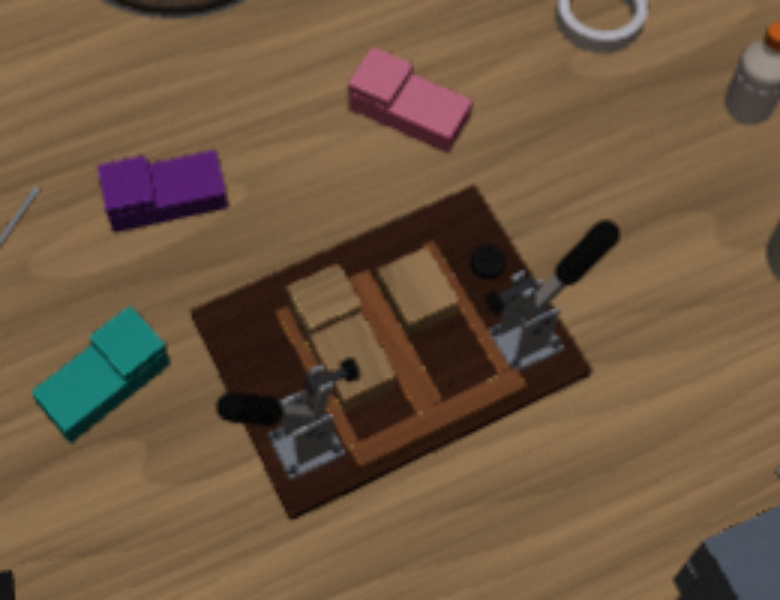

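View pics/top0.png

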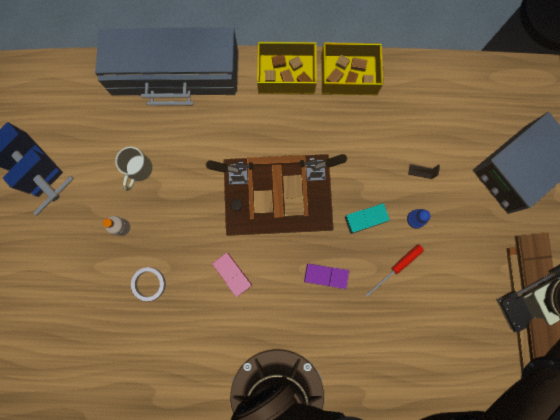

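The blank is the light-wood stepped piece in the right lane at about (195, 293) in the top image, with its nose towards the stop. Things that could be taken for it:
- offcut, left lane: (202, 262)
- pink: (272, 230)
- purple: (275, 326)
- turquoise: (218, 363)

The crop confirms the choice by colour, step and lane. So it's the right lane and the right clamp.

```bash
cat > fit.py <<'E'
from h import *
from scipy.optimize import least_squares
from scipy.spatial.transform import Rotation as R
np.set_printoptions(precision=4,suppress=True)
def c2f(p,off): p=np.array(p,float); return np.c_[(p[:,1]-1)/3+off[0],(p[:,0]-1)/3+off[1]]
cor=np.array([[.105,.145,.015],[.105,-.145,.015],[-.105,-.145,.015],[-.105,.145,.015]])
gr=np.array([[.030,.167,.173],[.030,-.167,.173]])
t=c2f([(162,149),(474,134),(489,360),(170,375)],(110,170))
s=c2f([(590,372),(292,517),(192,310),(474,187)],(140,160))
def T(p,X):
    c,sn=np.cos(p[2]),np.sin(p[2]);X=np.atleast_2d(X)
    return np.c_[p[0]+c*X[:,0]-sn*X[:,1],p[1]+sn*X[:,0]+c*X[:,1],X[:,2]]
f=lambda p:np.r_[(proj("top",T(p,cor))-t).ravel(),(proj("scene",T(p,cor))-s).ravel()]
r=least_squares(f,[.5,0,0],loss="soft_l1");p=r.x
if __name__=="__main__":
    print("jig",p,"res",f(p).round(1).reshape(-1,2).tolist())
    print("stop px",proj("top",T(p,[[.055,0,.04]])),"grips top",proj("top",T(p,gr)),"scene",proj("scene",T(p,gr)))
    def inj(cam,pt,z):
        w=onz(cam,pt,z)[:2]-p[:2];c,sn=np.cos(p[2]),np.sin(p[2]);return np.array([c*w[0]+sn*w[1],-sn*w[0]+c*w[1]])
    for n,q,z in(("rear top",(372,317),.06),("step",(371,266),.06),("nose top",(367,196),.045)):
        print(n,inj("top",c2f([q],(110,170))[0],z))
    for n,q,z in(("rear top L",(290,288),.06),("rear top R",(340,266),.06),("nose",(372,390),.045)):
        print("scene",n,inj("scene",c2f([q],(140,160))[0],z))
    o=arm.observe();M=R.from_rotvec(o["ee_rot"]).as_matrix()
    pos=np.array(o["position"]);print("tool",pos,M.tolist(),o["clock"])
    yaw=np.arctan2(M[1,0],M[0,0]);print("yaw",yaw,"roll needed",yaw-p[2])
    for n,q in(("behind",[-.115,-.04,0]),("home",[-.0645,-.04,0]),("handle out",[.03,-.23,0]),("handle in",[.03,-.12,0])):
        w=T(p,[q])[0];d=w-pos;d[2]=0;print(n,w,"tool shift now",M.T@d)
E
python3 fit.py
```

```text
jig [0.5399 0.0018 0.0553] res [[-1.2, -0.7], [-1.0, 0.7], [-0.5, 0.4], [-0.3, -0.8], [-1.1, 0.7], [-0.2, -1.1], [-0.4, -1.2], [-1.4, -0.1]]
stop px [[171.544  276.5004]] grips top [[173.3782 207.2092]
 [166.9244 345.7729]] scene [[206.3592 358.3378]
 [265.1747 229.085 ]]
rear top [-0.0678 -0.0392]
step [-0.0229 -0.0406]
nose top [ 0.0426 -0.0409]
scene rear top L [-0.0619 -0.063 ]
scene rear top R [-0.0616 -0.0153]
scene nose [ 0.0477 -0.0398]
tool [ 0.2751 -0.5612  0.4047] [[0.8979355096363377, 0.4401270496321831, 2.67619170707406e-05], [0.44012705027336585, -0.8979355093267003, -2.660574234083297e-05], [1.2320568755729508e-05, 3.566888442807444e-05, -0.9999999992879671]] 1.0
yaw 0.4557401600621652 roll needed 0.4004594948694675
behind [ 0.4273 -0.0445  0.    ] tool shift now [ 0.3641 -0.397  -0.    ]
home [ 0.4777 -0.0417  0.    ] tool shift now [ 0.4106 -0.3773 -0.    ]
handle out [ 0.5825 -0.2262  0.    ] tool shift now [ 0.4235 -0.1655 -0.    ]
handle in [ 0.5765 -0.1164  0.    ] tool shift now [ 0.4664 -0.2668 -0.    ]
```

```bash
python3 - <<'E'
s=open("fit.py").read()
s=s.replace('''f=lambda p:np.r_[(proj("top",T(p,cor))-t).ravel(),(proj("scene",T(p,cor))-s).ravel()]
r=least_squares(f,[.5,0,0]''','''gt=np.array([[163.7,207.5],[157.1,344.5]]);gs=np.array([[213.4,361.0],[275.1,234.7]])
sh=lambda p:cor-[p[3],0,0]
f=lambda p:np.r_[(proj("top",T(p,sh(p)))-t).ravel(),(proj("scene",T(p,sh(p)))-s).ravel(),(proj("top",T(p,gr))-gt).ravel(),(proj("scene",T(p,gr))-gs).ravel()]
r=least_squares(f,[.5,0,0,0]''')
open("fit.py","w").write(s)
E
python3 fit.py
cat > ov.py <<'E'
import sys
from fit import *
im={c:cv2.cvtColor(arm.get_image(c),cv2.COLOR_RGB2BGR) for c in("top","scene")}
bx=float(sys.argv[2])
def line(c,a,b,col):
    q=proj(c,T(p,[a,b])); q=np.round((q+.5-off[c])*4)
    cv2.line(big[c],tuple(int(v) for v in q[0][::-1]),tuple(int(v) for v in q[1][::-1]),col,1)
off={"top":np.array([140,220]),"scene":np.array([200,220])};big={}
for c in im:
    r,k=off[c];big[c]=cv2.resize(im[c][r:r+110,k:k+140],None,fx=4,fy=4)
    for a,b in(([.055,-.079,.04],[.055,.079,.04]),([.075,-.079,.04],[.075,.079,.04])): line(c,a,b,(0,0,255))
    line(c,[.055,-.04,.015],[-.09,-.04,.015],(255,0,0))
    for x,z in((-.055,.045),(-.01,.045),(.055,.03)): line(c,[bx+x,-.065,.015+z],[bx+x,-.015,.015+z],(0,255,0))
    line(c,[.03,-.108,.086],[.03,-.167,.173],(255,255,0))
cv2.imwrite(sys.argv[1],np.vstack([cv2.resize(big[c],(380,298)) for c in big]))
E
python3 ov.py pics/ov1.png -0.033
```

```text
jig [0.5638 0.0032 0.0597 0.024 ] res [[-0.9, -0.8], [-1.2, 0.5], [-0.7, 0.6], [-0.1, -0.6], [-1.4, 0.7], [-0.1, -0.8], [-0.1, -1.3], [-1.5, -0.4], [0.3, -0.6], [-0.1, 0.5], [0.5, 2.6], [-0.6, -1.0]]
stop px [[162.8327 275.9616]] grips top [[163.9605 206.8702]
 [156.9538 344.9935]] scene [[213.9469 363.6409]
 [274.5318 233.686 ]]
rear top [-0.0919 -0.0389]
step [-0.047  -0.0405]
nose top [ 0.0184 -0.041 ]
scene rear top L [-0.0861 -0.0627]
scene rear top R [-0.0857 -0.015 ]
scene nose [ 0.0236 -0.04  ]
tool [ 0.2751 -0.5612  0.4047] [[0.8979355096363377, 0.4401270496321831, 2.67619170707406e-05], [0.44012705027336585, -0.8979355093267003, -2.660574234083297e-05], [1.2320568755729508e-05, 3.566888442807444e-05, -0.9999999992879671]] 1.0
yaw 0.4557401600621652 roll needed 0.39600367970619627
behind [ 0.4514 -0.0436  0.    ] tool shift now [ 0.3861 -0.3872 -0.    ]
home [ 0.5018 -0.0406  0.    ] tool shift now [ 0.4327 -0.3677 -0.    ]
handle out [ 0.6075 -0.2246  0.    ] tool shift now [ 0.4466 -0.156  -0.    ]
handle in [ 0.6009 -0.1148  0.    ] tool shift now [ 0.489  -0.2575 -0.    ]
```

View pics/ov1.png

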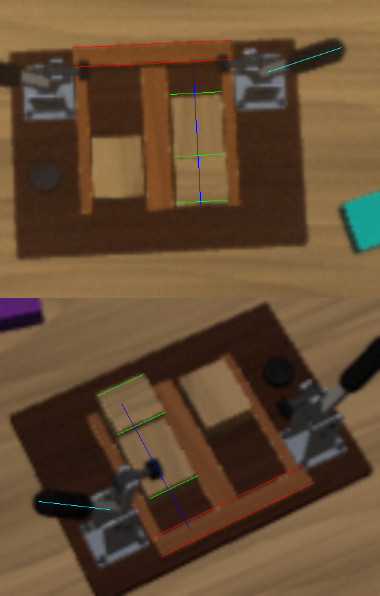

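The overlay shows the fit holding: stop edges, lane line, handle and blank edges coincide in both views. The blank origin is at jig x ≈ -0.034 (rear at -0.089), so it needs about 34 mm of travel. I'm now moving to a point behind it with the fingers closed.

```bash
python3 -m inch '0.034 -0.034 0 0.08 0;0.068 -0.068 0 0.16 0;0.102 -0.102 0 0.24 0;0.136 -0.136 0 0.32 0;0.170 -0.170 0 0.396 0' 20
cat > go.py <<'E'
import sys
from fit import *
o=arm.observe();M=R.from_rotvec(o["ee_rot"]).as_matrix();pos=np.array(o["position"])
c,s=np.cos(p[2]),np.sin(p[2]);w=pos[:2]-p[:2]
print("t",o["clock"],"jig xy",c*w[0]+s*w[1],-s*w[0]+c*w[1],"tip z",pos[2]-.178,"F",np.array(o["force"]),"yaw-err",np.arctan2(M[1,0],M[0,0])-p[2],"w",o["width"])
for a in sys.argv[1:]:
    x,y,z=map(float,a.split(","));print(a,"shift",M.T@(T(p,[[x,y,z+.178]])[0]-pos))
E
python3 go.py -.118,-.04,.2 -.118,-.04,.035
```

```text
clock: 1.6
position: [0.3532, -0.3319, 0.4049]
ee_rot: [3.14, 0.088, 0.001]
force: [2.5, 0.6, 0.1]
width: 0.613
gripper_force: 0.0
t 1.6 jig xy -0.2302298255942245 -0.3219377640797315 tip z 0.22690670052698853 F [2.4578 0.6135 0.0721] yaw-err -0.003420515238476432 w 0.6127592636696648
-.118,-.04,.2 shift [ 0.1113 -0.2823  0.0268]
-.118,-.04,.035 shift [ 0.1112 -0.2824  0.1918]
```

```bash
python3 -m inch '0.022 -0.048 0 0 0;0.040 -0.094 0 0 0;0.060 -0.14 0 0 0;0.08 -0.186 0 0 0;0.1 -0.23 0 0 0'; python3 -m inch '0.011 -0.04 0.0 0 0;0.011 -0.052 0.03 0 0;0.011 -0.052 0.06 0 0;0.011 -0.052 0.06 0 0'; python3 go.py -.118,-.04,.035
```

```text
clock: 2.1
position: [0.4389, -0.097, 0.4052]
ee_rot: [3.14, 0.093, 0.002]
force: [1.0, -0.2, 0.8]
width: 0.18
gripper_force: 0.0
clock: 2.5
position: [0.4453, -0.0459, 0.3421]
ee_rot: [-3.14, -0.096, 0.009]
force: [0.1, 0.1, 0.8]
width: 0.003
gripper_force: 0.0
t 2.5 jig xy -0.12123342153869264 -0.04199526738543493 tip z 0.16410132168874175 F [0.1205 0.071  0.7873] yaw-err 0.0015021020120552162 w 0.003438006349746264
-.118,-.04,.035 shift [ 0.004  -0.0019  0.1291]
```

```bash
python3 -m inch '0.002 -0.002 0.045 0 0;0.002 -0.002 0.09 0 0;0.002 -0.002 0.115 0 0;0.002 -0.002 0.129 0 0;0.002 -0.002 0.129 0 0'; python3 go.py -.0645,-.04,.035
```

```text
clock: 3.0
position: [0.4485, -0.0449, 0.2152]
ee_rot: [3.14, 0.092, -0.004]
force: [-0.4, 0.2, 0.7]
width: 0.008
gripper_force: 0.0
t 3.0 jig xy -0.1179332527752752 -0.04112852117013348 tip z 0.037153612623416044 F [-0.3904  0.2445  0.7054] yaw-err -0.0010337469309972813 w 0.008273304501036475
-.0645,-.04,.035 shift [ 0.0534 -0.0012  0.002 ]
```

```bash
python3 -m inch '0.006 0 0 0 0;0.012 0 0 0 0;0.017 0 0 0 0;0.022 0 0 0 0;0.027 0 0 0 0'; python3 -m inch '0.005 0 0 0 0;0.010 0 0 0 0;0.014 0 0 0 0;0.018 0 0 0 0;0.021 0 0 0 0'; python3 go.py -.0645,-.04,.035
```

```text
clock: 3.5
position: [0.4758, -0.0427, 0.2161]
ee_rot: [3.14, 0.094, 0.0]
force: [-1.2, 0.1, 0.5]
width: 0.004
gripper_force: 0.7
clock: 4.0
position: [0.4968, -0.0414, 0.2157]
ee_rot: [3.14, 0.094, 0.0]
force: [-0.9, 0.2, 1.4]
width: 0.005
gripper_force: 0.7
t 4.0 jig xy -0.06953916884560085 -0.0405182229213881 tip z 0.03767969370744506 F [-0.8602  0.165   1.4429] yaw-err 4.88158197938654e-05 w 0.004620875382825091
-.0645,-.04,.035 shift [ 0.005  -0.0005  0.0027]
```

Still about 1 N, so the blank is sliding. I'll creep forward until the force rises.

```bash
python3 -m inch '0.001 0 0 0 0;0.002 0 0 0 0;0.003 0 0 0 0;0.004 0 0 0 0;0.004 0 0 0 0'; python3 -m inch '0.001 0 0 0 0;0.002 0 0 0 0;0.002 0 0 0 0'; python3 go.py
```

```text
clock: 4.5
position: [0.5004, -0.0412, 0.2157]
ee_rot: [3.14, 0.094, -0.0]
force: [-2.0, 0.2, -0.2]
width: 0.005
gripper_force: 0.4
clock: 4.8
position: [0.501, -0.0412, 0.2154]
ee_rot: [3.14, 0.094, -0.006]
force: [-8.5, 0.1, 5.5]
width: 0.007
gripper_force: 3.6
t 4.8 jig xy -0.06532178027240103 -0.040558821113969426 tip z 0.03740931507312073 F [-8.5105  0.104   5.4785] yaw-err -0.00012083228256260653 w 0.007201453177555709
```

Force jumped to 8.5 N at jig x -0.065, exactly where the blank should be home. I'll press 1 mm more, back off, and check.

```bash
python3 -m inch '0.001 0 0 0 0;0.001 0 0 0 0;0 0 0 0 0;-0.01 0 0 0 0;-0.03 0 0 0 0'; python3 -m inch '-0.01 0 -0.05 0 0;-0.01 0 -0.1 0 0;-0.01 0 -0.15 0 0;-0.01 0 -0.185 0 0;-0.01 0 -0.185 0 0';python3 ov.py pics/ov2.png 0; python3 go.py .03,-.23,.22 .03,-.23,.14
```

```text
clock: 5.3
position: [0.4732, -0.0427, 0.216]
ee_rot: [-3.14, -0.094, -0.005]
force: [-0.2, 0.7, -0.2]
width: 0.002
gripper_force: 0.0
clock: 5.8
position: [0.4636, -0.0433, 0.406]
ee_rot: [3.139, 0.093, 0.016]
force: [0.8, 0.5, 0.2]
width: 0.004
gripper_force: 0.0
t 5.9 jig xy -0.10405688008611544 -0.040605279107541976 tip z 0.2234898215510458 F [-0.1017  0.0278 -1.0507] yaw-err -0.0003049022649359301 w 0.007382703594450944
.03,-.23,.22 shift [0.1341 0.1894 0.004 ]
.03,-.23,.14 shift [0.1339 0.1893 0.084 ]
```

View pics/ov2.png

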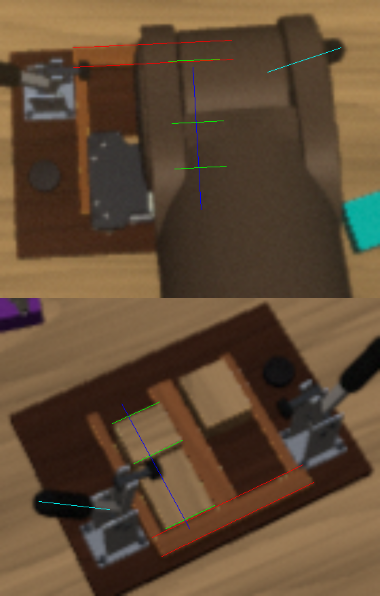

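The scene view shows the blank in line with its home outline, nose against the stop and the offcut untouched; the arm hides the lane in the top view. Next I'm moving to the outer side of the right handle.

```bash
python3 -m inch '0 0.045 0 0 0;0 0.09 0 0 0;0 0.135 0 0 0;0.02 0.175 0 0 0;0.05 0.198 0 0 0'; python3 -m inch '0.04 0 0 0 0;0.084 0 0 0 0;0.084 0 0.04 0 0;0.084 0 0.08 0 0;0.084 0 0.08 0 0'; python3 go.py .03,-.23,.14 .03,-.195,.14
```

```text
clock: 6.4
position: [0.5226, -0.2424, 0.3989]
ee_rot: [3.139, 0.086, -0.006]
force: [1.4, 0.2, 0.7]
width: 0.006
gripper_force: 0.0
clock: 6.9
position: [0.6056, -0.2323, 0.3131]
ee_rot: [-3.136, -0.095, 0.019]
force: [-0.0, -0.8, -0.8]
width: 0.005
gripper_force: 0.0
t 6.9 jig xy 0.027656115402328495 -0.23758946263102992 tip z 0.1350670503755939 F [-0.0226 -0.8085 -0.8011] yaw-err 0.0005401479441711973 w 0.005143858289477193
.03,-.23,.14 shift [ 0.0023 -0.0076 -0.0049]
.03,-.195,.14 shift [ 0.0023 -0.0426 -0.0048]
```

```bash
python3 -m inch '0.002 -0.01 -0.008 0 0;0.002 -0.025 -0.008 0 0;0.002 -0.036 -0.008 0 0;0.002 -0.044 -0.008 0 0;0.002 -0.052 -0.008 0 0'; python3 -m inch '0 -0.007 0 0 0;0 -0.014 0 0 0;0 -0.021 0 0 0;0 -0.028 0 0 0;0 -0.035 0 0 0'; python3 go.py
```

```text
clock: 7.4
position: [0.6071, -0.1812, 0.3304]
ee_rot: [3.137, 0.094, 0.004]
force: [-2.6, -15.8, 14.8]
width: 0.005
gripper_force: 8.3
clock: 7.9
position: [0.6047, -0.1454, 0.3289]
ee_rot: [-3.14, -0.094, -0.0]
force: [-0.4, -0.4, 0.0]
width: 0.006
gripper_force: 0.4
t 7.9 jig xy 0.03195564435331764 -0.1508307102784995 tip z 0.15089726143896331 F [-0.4215 -0.3836  0.0339] yaw-err -9.822758105515472e-08 w 0.0063721841553854444
```

```bash
python3 -m inch '0 0.03 0 0 0;0 0.07 0 0 0;0 0.1 -0.03 0 0;0 0.1 -0.06 0 0;0 0.1 -0.06 0 0'; python3 - <<'E'
from h import *
a=arm.get_image("scene")[:,:,::-1];b=arm.get_image("top")[:,:,::-1]
cv2.imwrite("pics/v3.png",np.vstack([cv2.resize(a[190:310,200:380],None,fx=2.5,fy=2.5),cv2.resize(b[130:250,200:380],None,fx=2.5,fy=2.5)]))
E
```

```text
clock: 8.4
position: [0.6117, -0.2465, 0.3925]
ee_rot: [3.139, 0.092, 0.009]
force: [0.4, 0.2, 0.6]
width: 0.005
gripper_force: 0.0
```

View pics/v3.png

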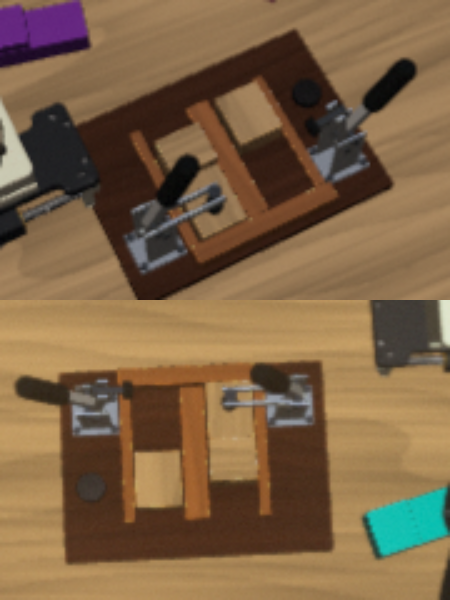

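The right handle leans inwards at v3 (178, 180), the arm lies level with its pad on the low nose at (212, 200), and the left clamp is still open. One numeric check of the blank and grip before handing in.

```bash
python3 ov.py pics/ov4.png 0; python3 - <<'E'
from fit import *
print("expected shut grip",[proj(c,T(p,[[.03,-.062,.181]])).round(1).tolist() for c in("scene","top")])
for c in("scene","top"): print(c,[(np.round(r["point"],1).tolist(),round(r["conf"],2)) for r in arm.place_of(c,"right_grip")[:2]])
E
```

```text
expected shut grip [[[253.1, 276.6]], [[158.3, 301.8]]]
scene [([256.9, 271.6], 0.83)]
top [([159.8, 302.0], 0.48)]
```

View pics/ov4.png

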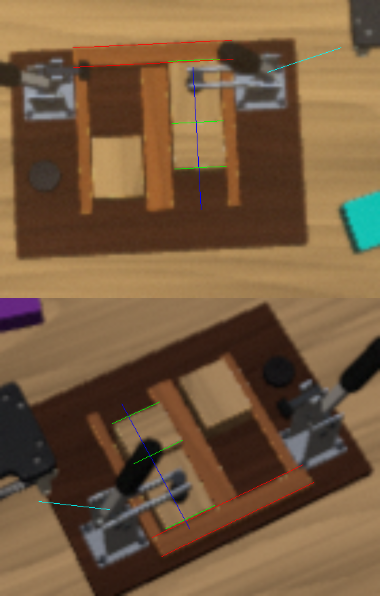

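The blank's edges match its home outline in both views, and the grip is at its shut position. The robot is clear of everything.

```bash
python3 -c "
from cell import arm
print(arm.sign_off())"
```

```text
the job is handed in; nothing more can be done
None
```

The blank is home against the end stop in the right lane and the right clamp is snapped shut on its nose; I left the offcut, the open left clamp and everything else alone, and the job is handed in.

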